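Feel the hand presses for play and put the loose one aside

ROBOT

A 6-joint arm with a two-finger parallel gripper is mounted at the origin on the work surface. World frame = base frame: x ahead of the robot, y to its left, z up, the work surface at z = 0. Lengths are in m, angles in degrees, forces in N, time in s.
With the tool pointing down it reaches from about 0.25 to 0.725 m from the base axis. Payload 9.7 kg.
Tool frame: the origin (TCP) lies midway between the tips of the shut fingers; the grasp point (between the pads) lies 19 mm behind it; z points along the fingers, y is the line along which they close (so a half turn about z gives the same grasp; the last joint's range is limited). The gripper opens to 85 mm and grips with 20 to 120 N. Pads are 22 mm wide; open, the fingers measure 114 mm over their backs; the gripper's body (76 mm by 85 mm) begins 54 mm behind the grasp point. The pads swing forward as they close: fully open they stand 13 mm farther back than shut.
Start: joints at [65.432, 4.979, 10.078, 95.1, 0, 90], TCP at [0.229, 0.5, 0.203] pointing down, gripper open.
Joint ranges: [-179.16, 179.16], [-48.56, 103.87], [-65.8, 70.77], [-126.05, 130.52], [-82.76, 87.17], [-180, 180]. Speed limits (degrees/s): [127.2, 127.2, 147.25, 180, 180, 180].

INTERFACE

Orientations are given as [roll, pitch, yaw] about the fixed x, y, z axes, in that order (R = Rz(yaw) Ry(pitch) Rx(roll)).
In Python, from workcell import bot gives the robot as it stands. The module is installed in compiled form; this text tells all that it offers.
- The arm moves only by the tool send_rows, never from a script. Its argument "moves" is one flat list of numbers, 7 for each row, row after row: the shift along the world's x, y, z normalised to -1 to 1, where 1 is 0.025 m, then the turn, a rotation vector about the world's x, y, z normalised to -1 to 1, where 1 is 0.15 rad, then the closure, from -1 (fully open) to 1 (shut), so that 0 is half open. A call has 1 to 8 rows; each row shifts and turns the commanded pose from where the row before left it; what a row does not reach is not made up. A row lasts 1/8 s, in which the tool goes at most 62.5 mm and 10.7 degrees, less where a joint would pass 70% of its speed; a pose out of reach is approached as far as the arm can. A call with a number of a shift or a turn outside -1 to 1 is refused whole. A call with a gripper value outside its range is refused whole. The fingers move at their own pace and stop on an object; "squeeze" is the grip in N (left out, the last holds). Time passes only in rows, so rows that do not move let the fingers close. It gives the time, the measured TCP pose, the force, the opening and the grip force at its end, in the units of the state.
- bot.get_obs(): the state, without advancing time (a new reading comes with each control period).
- bot.camera(name): name is "scene" or "top"; returns a dict with "color" (480x640x3 uint8, red, green, blue), "camera_matrix" (3x3 intrinsics, pixels), "D" ([k1, k2, p1, p2, k3] as OpenCV has them; the pictures are not rectified), "R" (3x3) and "t" (3): a world point X has camera coordinates R X + t. Camera axes: x right, y down, z forward; pixel columns grow to the right and rows downward; lengths in m; the calibration is good to about 2 mm. A picture is of the moment at which its call begins. There is no depth.
- bot.job_done(): hands the job in; it is judged then, once.
Trained networks look in the newest picture that a camera, given by its name, has taken for a name from the list of things; names that differ only in an ending like _2 or _b are one class to them, and where a whole thing is asked for, a point or a joint stands for the part that bears it (a point fixed in the world has none). Each returns a list of dicts, best first, with "p" (0 to 1); they miss things now and then, are a little off and sometimes report something else, mostly with a low value. They report only what shows in the picture. A call takes as long as a camera call. They do not tell look-alikes from the thing itself.
- bot.boxes_of(camera, query): "extent" ([left, top, right, bottom] in pixels, round what is visible of it).
- bot.trace(camera, query): "region" (480x640 bool, what is visible of it) and "extent" ([left, top, right, bottom] in pixels, round what is visible of it).
- bot.landmark_of(camera, query): "pixel" ([column, row] in pixels: a listed point, or the origin of a listed thing).
The state is a dict: "time": time; "q": joint angles; "qd": joint speeds; "joint_efforts": joint torques, N m; "ee_pos": TCP position; "tcp_rot": TCP orientation; "wrist_force": force on the tool from outside, world axes, zero at the start; "torque": the same for the moment, N m; "opening": finger opening in m; "grasp_force": force on a finger pad.
Only numpy, scipy, OpenCV 4.12 (cv2) and the standard library are available. Lean on these libraries where they do the work, as an engineer would, in place of code of your own. Each camera call takes 0.05 s, during which the arm holds its last target. There are 200 camera calls.

TASK

Two steel hand presses with oblong heads stand on the stall's grey felt; the pin of one has worked loose. Feel the one on the robot's left first and then the one on its right: each time rock the handle along the long side of its head, first away from the robot and then back past upright towards it, just until you feel it give or resist. Then lift the press whose handle flops by its handle and set it down gently, upright on its head, flat in the empty aluminium tray, and leave the sound press standing where it is.

Things in the scene. Friction and masses are not known exactly. Their poses are not given: they have to be found in the camera images.
- press_1: steel hand press standing on an oblong head 100 (x) x 64 (y) x 14 mm; 0.72 kg. Origin: centre of the head's underside; z up; x along the long side, away from the robot within 0.35 rad. Upright round handle, 28 mm diameter, its cylinder 32 to 130 mm above the underside, over the head's centre, on a cross pin along y at 22 mm height. Lugs beside the pin reach 28 mm
- press_1_top (a point): point on the handle's axis of press_1, 10 mm below its top end, 120 mm above the head's underside when upright; its x in the head's frame tells how far the handle leans (starts within 1 mm of 0)
- press_2: a second press, same look, size, origin and axes as press_1; they trade places and only feeling tells which is loose. Loose handle: flops along the head's x, at most 12 mm either way at the top, under 0.5 N, and stays leaning. Sound handle: springy, gives about 1.5 mm per N at the top and returns upright; over about 4 N the whole press may slide or tip
- press_2_top (a point): point on the handle's axis of press_2, 10 mm below its top end, 120 mm above the head's underside when upright; its x in the head's frame tells how far the handle leans (starts within 1 mm of 0)
- tray: empty aluminium tray, fixed, 170 (x) x 120 (y) x 25 mm high outside, walls and floor 5 mm: the head fits lengthwise. Origin: centre of its underside, on the table; x along its long side, within 0.2 rad of away from the robot. It is left of, right of or between the presses. Low goods, under 60 mm, lie in the gaps and beside; others, up to 105 mm, stand beyond at the felt's far edge
Not all that is in view belongs to the job. Leave any red look-alike of the press_2 alone.

How it is judged (in metres and radians):
On the way, in this order (a step that is already met when the one before it is completed fails the run):
1. the handle of the left press is pushed away from the robot along its head: its top point at least 2 mm off upright, measured in the head's frame (((y of press_1 in the frame of press_2 above 0 m and x of press_1_top in the frame of press_1 above 0.002 m) or (y of press_2 in the frame of press_1 above 0 m and x of press_2_top in the frame of press_2 above 0.002 m))), for 0.05 s.
2. the handle of the left press is pushed towards the robot along its head: its top point at least 2 mm off upright, measured in the head's frame (((y of press_1 in the frame of press_2 above 0 m and x of press_1_top in the frame of press_1 below -0.002 m) or (y of press_2 in the frame of press_1 above 0 m and x of press_2_top in the frame of press_2 below -0.002 m))), for 0.05 s.
3. the handle of the right press is pushed away from the robot along its head: its top point at least 2 mm off upright, measured in the head's frame (((y of press_1 in the frame of press_2 above 0 m and x of press_2_top in the frame of press_2 above 0.002 m) or (y of press_2 in the frame of press_1 above 0 m and x of press_1_top in the frame of press_1 above 0.002 m))), for 0.05 s.
4. the handle of the right press is pushed towards the robot along its head: its top point at least 2 mm off upright, measured in the head's frame (((y of press_1 in the frame of press_2 above 0 m and x of press_2_top in the frame of press_2 below -0.002 m) or (y of press_2 in the frame of press_1 above 0 m and x of press_1_top in the frame of press_1 below -0.002 m))), for 0.05 s.
At the end, for the whole second after the job is handed in: The loose press stands flat on the tray's floor (head's underside less than 10 mm above the table, less than 0.1 rad off level, inside the tray's walls: within 32 mm along and 26 mm across of its centre), at rest; the sound press stands upright (0.1 rad) within 40 mm of where it began, at rest (x of press_2 in the frame of tray between -0.032 and 0.032 m and y of press_2 in the frame of tray between -0.026 and 0.026 m and z of press_2 in the frame of tray below 0.01 m and angle between each of press_2, press_1's own z axis and vertical below 0.1 rad and linear speed of each of press_2, press_1 below 0.02 m/s and distance of press_1 from where it was at the start of the episode below 0.04 m); the robot touches nothing.
It fails at once if the sound press is lifted more than 30 mm (height (world z) of press_1 above 0.03 m).
It fails at once if the loose press is dropped: let go while over the tray and more than 20 mm above its floor (horizontal distance between press_2 and tray below 0.09 m and height (world z) of press_2 above 0.025 m and contact force between the fingers and press_2 below 0.05 N).
It also fails if it takes over 69 s, if anything falls off the work surface, if the arm or the gripper's body presses on something with over 40 N, if the wrist force passes 120 N, or if a joint passes its speed limit or range.

## Working session

There is one attempt and no reset: what is moved stays moved. The work goes in short steps, Python scripts to look and compute and a tool call to move; the robot and the scene stay as the last step left them, time stands still between calls to the robot, and variables do not carry over. Pictures are saved under pics/ and viewed, at most 10 in all, crops included, and the job is handed in when it is done.

Besides the shell and the picture viewer there is one more tool, called as name(argument=value, ...), one argument or row to a line, values as JSON. send_rows: Moves the arm, as the interface text tells. Its arguments: {"type":"object","properties":{"moves":{"type":"array"},"squeeze":{"type":"number"}},"required":["moves"]}

```bash
mkdir -p pics; cat > h.py <<'E'
import numpy as np, cv2
from workcell import bot
def ray(c,px):
    p=cv2.undistortPoints(np.array([[px]],float),c["camera_matrix"],np.array(c["D"],float))[0,0]
    R=np.array(c["R"]);o=-R.T@np.array(c["t"]);d=R.T@np.array([p[0],p[1],1]);return o,d
def at(c,px,z):
    o,d=ray(c,px);return o+d*(z-o[2])/d[2]
def tri(c1,p1,c2,p2):
    (o1,d1),(o2,d2)=ray(c1,p1),ray(c2,p2)
    s=np.linalg.lstsq(np.c_[d1,-d2],o2-o1,rcond=None)[0];a=o1+d1*s[0];b=o2+d2*s[1];return (a+b)/2,np.linalg.norm(a-b)
def proj(c,X):
    return cv2.projectPoints(np.array(X,float).reshape(-1,3),cv2.Rodrigues(np.array(c["R"]))[0],np.array(c["t"],float),c["camera_matrix"],np.array(c["D"],float))[0][:,0]
E
python3 - <<'E'
from h import *
np.set_printoptions(precision=3,suppress=True)
o=bot.get_obs();print(o)
for n in("scene","top"):
    c=bot.camera(n);cv2.imwrite(f"pics/{n}0.png",c["color"][:,:,::-1])
    R=np.array(c["R"]);print(n,-R.T@np.array(c["t"]))
    for q in("press_1","press_1_top","tray"):
        z={"press_1":0,"press_1_top":.12,"tray":0}[q]
        for d in bot.landmark_of(n,q):print(q,d["p"],d["pixel"],at(c,d["pixel"],z))
        if q!="press_1_top":
            for d in bot.boxes_of(n,q):print("  box",d["p"],d["extent"])
E
```

```text
{'time': 0.0, 'q': array([65.433,  5.011, 10.035, 95.099, -0.002, 90.001]), 'qd': array([ 0.042,  0.076,  0.096, -0.01 ,  0.09 , -0.005]), 'joint_efforts': array([  0.001, -52.039,  46.48 ,   0.016,   0.   ,  -0.   ]), 'ee_pos': array([0.229, 0.5  , 0.202]), 'tcp_rot': array([-179.925,    0.002,  155.432]), 'wrist_force': array([-0.172, -0.002,  0.149]), 'torque': array([ 0.05 , -0.036,  0.015]), 'grasp_force': 0.0, 'opening': 0.08579081761788752}
scene [ 1.23  -0.05   0.995]
press_1 0.94 [317.0, 293.3] [ 0.52  -0.022  0.   ]
press_1 0.91 [220.0, 291.0] [ 0.507 -0.248  0.   ]
press_1 0.68 [440.0, 347.3] [0.673 0.241 0.   ]
press_1 0.64 [218.9, 352.1] [ 0.669 -0.237  0.   ]
press_1 0.6 [224.8, 204.5] [ 0.22  -0.261  0.   ]
  box 0.86 [299.2, 251.5, 334.5, 309.3]
  box 0.77 [208.6, 252.4, 233.6, 310.5]
  box 0.73 [414.8, 311.2, 465.1, 371.9]
  box 0.6 [208.3, 164.9, 242.5, 217.4]
  box 0.56 [191.1, 315.3, 247.3, 374.1]
press_1_top 0.75 [212.6, 258.9] [ 0.508 -0.248  0.12 ]
tray 0.92 [439.7, 283.5] [ 0.501  0.272 -0.   ]
  box 0.84 [410.4, 250.1, 472.7, 312.7]
top [ 0.35  -0.01   0.994]
press_1 0.94 [441.7, 227.7] [ 0.506 -0.242  0.   ]
press_1 0.94 [207.0, 141.4] [0.682 0.24  0.   ]
press_1 0.9 [453.9, 368.7] [ 0.226 -0.263  0.   ]
press_1 0.66 [435.5, 147.9] [ 0.673 -0.233  0.   ]
press_1 0.64 [334.1, 223.7] [ 0.512 -0.025  0.   ]
  box 0.97 [431.5, 340.2, 484.1, 401.2]
  box 0.93 [312.8, 199.1, 348.8, 248.4]
  box 0.9 [178.4, 113.7, 236.8, 171.0]
  box 0.71 [427.4, 202.3, 468.3, 250.3]
  box 0.69 [409.6, 120.4, 466.5, 170.4]
press_1_top 0.8 [460.7, 216.2] [ 0.508 -0.249  0.12 ]
tray 0.77 [190.9, 229.0] [0.498 0.264 0.   ]
  box 0.55 [159.1, 184.1, 222.8, 271.9]
```

View pics/scene0.png

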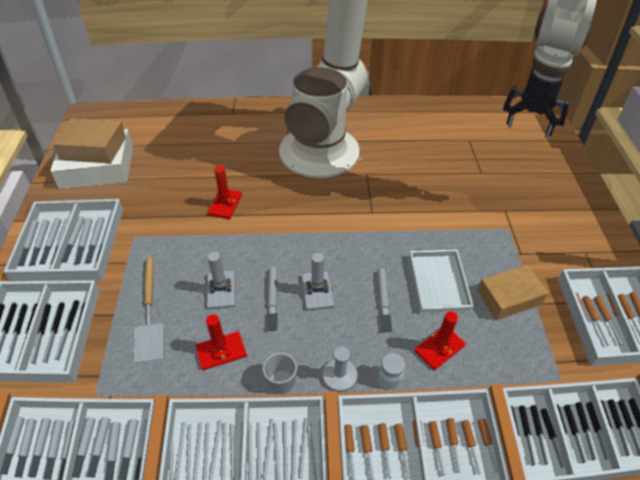

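View pics/top0.png

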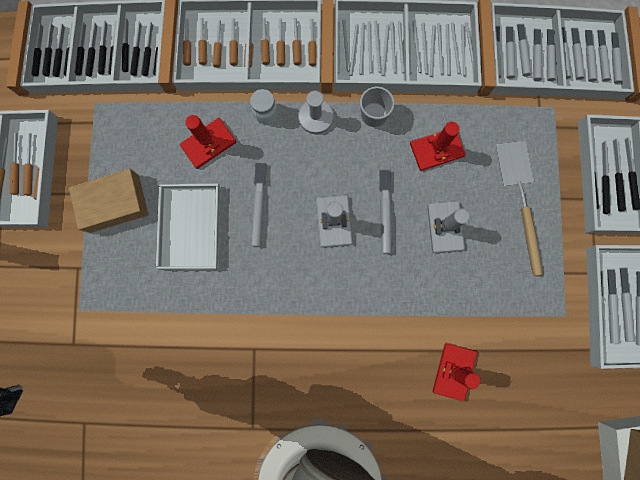

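Scene picture: the grey presses are at (317,290) and (220,290), and the tray at (440,280). Top picture: the presses are at (334,221) and (446,227), and the tray at (189,227). The press-like things in the top picture are grey (334,221), grey (446,227), red (207,141), red (437,148), red (456,370), and a round-footed grey piece at (316,113). The two grey oblong-headed ones on the felt fit the description, since the red ones are look-alikes and the round one has no oblong head. I'll confirm this with a crop.

```bash
python3 - <<'E'
from h import *
np.set_printoptions(precision=3,suppress=True)
T=bot.camera("top");im=T["color"][:,:,::-1]
cv2.imwrite("pics/crop.png",cv2.resize(im[185:265,305:485],None,fx=4.4,fy=4.4,interpolation=cv2.INTER_CUBIC))
tt=bot.trace("top","press_1");ta=bot.trace("top","tray")
S=bot.camera("scene");ts=bot.trace("scene","press_1")
for d in tt:
    e=d["extent"];
    if min(abs((e[0]+e[2])/2-331),abs((e[0]+e[2])/2-449))<15 and 190<e[1]<215:
        print(d["p"],e,cv2.minAreaRect(np.argwhere(d["region"])[:,::-1].astype(np.float32)))
d=ta[0];r=cv2.boxPoints(cv2.minAreaRect(np.argwhere(d["region"])[:,::-1].astype(np.float32)))
print("tray",d["p"],r);P=np.array([at(T,p,.02) for p in r]);print(P,P.mean(0))
E
```

```text
0.81 [315.6, 197.8, 353.0, 246.7] ((332.470703125, 220.74761962890625), (50.42767333984375, 34.349952697753906), 83.36748504638672)
0.61 [426.5, 202.4, 468.5, 251.1] ((448.96856689453125, 226.16966247558594), (49.15851593017578, 39.81982421875), 84.5596694946289)
tray 0.78 [[156. 184.]
 [220. 184.]
 [220. 270.]
 [156. 270.]]
[[0.586 0.335 0.02 ]
 [0.587 0.204 0.02 ]
 [0.415 0.198 0.02 ]
 [0.413 0.325 0.02 ]] [0.5   0.266 0.02 ]
```

View pics/crop.png

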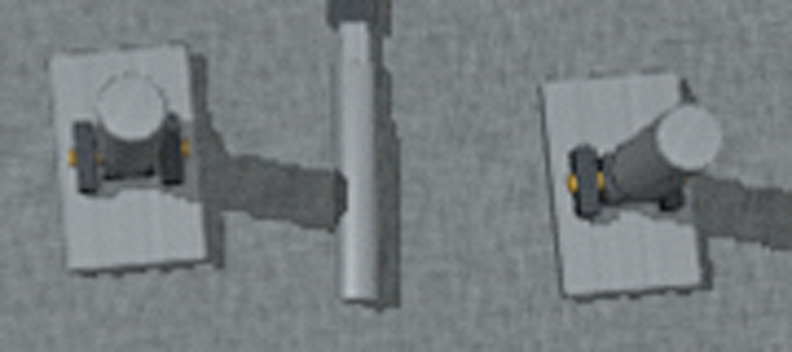

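The crop confirms two identical grey oblong-headed presses. Their top discs are at crop (132,106) and (690,138).

```bash
python3 - <<'E'
from h import *
np.set_printoptions(precision=4,suppress=True)
T=bot.camera("top");k=4.4;f=lambda p:(p[0]/k+305-.4,p[1]/k+185-.4)
for n,C,t in(("L",[(50,57),(185,43),(208,262),(68,270)],(132,106)),("R",[(540,85),(680,73),(705,288),(563,297)],(690,138))):
    P=np.array([at(T,f(p),.014) for p in C]);a=P[0]-P[3];b=P[1]-P[2]
    print(n,P.mean(0),[np.degrees(np.arctan2(v[1],v[0])) for v in(a,b,a+b)],[np.linalg.norm(v) for v in(a,b,P[0]-P[1])],"top",at(T,f(t),.13))
g=cv2.cvtColor(T["color"],cv2.COLOR_RGB2GRAY)
cv2.imwrite("pics/tray.png",cv2.resize(T["color"][175:280,145:275,::-1],None,fx=5,fy=5,interpolation=cv2.INTER_CUBIC))
E
```

```text
L [ 0.5164 -0.0237  0.014 ] [np.float64(5.473115844693083), np.float64(6.159569725533716), np.float64(5.821560124106848)] [np.float64(0.09768670509291413), np.float64(0.1007023499993516), np.float64(0.06165595126769673)] top [ 0.5174 -0.0235  0.13  ]
R [ 0.5062 -0.2477  0.014 ] [np.float64(5.252526223050271), np.float64(5.243288143136437), np.float64(5.247865010695752)] [np.float64(0.09726665568826709), np.float64(0.09905913406565711), np.float64(0.0649302289769745)] top [ 0.5071 -0.2475  0.13  ]
```

View pics/tray.png

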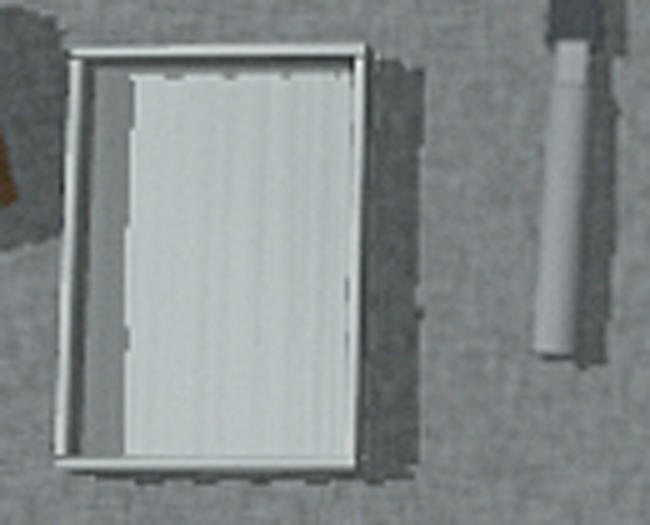

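send_rows(
  moves=[1, -1, 0, 0, 0, -1, -0.2, 1, -1, 0, 0, 0, -1, -0.2, 1, -1, 0, 0, 0, -1, -0.2, 1, -1, 0, 0, 0, -1, -0.2, 1, -1, 0, 0, 0, -1, -0.2, 1, -1, 0, 0, 0, -1, -0.2, 1, -1, 0, 0, 0, -0.97, -0.2, 1, -1, 0, 0, 0, 0, -0.2],
  squeeze=30,
)

```text
time: 1.9
ee_pos: [0.4294, 0.2993, 0.2027]
tcp_rot: [180.0, -0.0, 95.4]
wrist_force: [0.6, -0.5, 0.7]
opening: 0.0516
grasp_force: 0.0
```

send_rows(
  moves=[1, -1, 0, 0, 0, 0, -0.2, 1, -1, 0, 0, 0, 0, -0.2, 1, -1, 0, 0, 0, 0, -0.2, 0.5, -1, 0, 0, 0, 0, -0.2, 0, -1, 0, 0, 0, 0, -0.2, 0, -1, 0, 0, 0, 0, -0.2, 0, -1, 0, 0, 0, 0, -0.2, 0, -1, 0, 0, 0, 0, -0.2],
)

```text
time: 2.9
ee_pos: [0.5161, 0.0994, 0.2026]
tcp_rot: [180.0, -0.0, 95.5]
wrist_force: [0.7, 0.5, 1.1]
opening: 0.0514
grasp_force: 0.0
```

send_rows(
  moves=[0, -1, 0, 0, 0, 0, -0.2, 0, -1, 0, 0, 0, 0, -0.2, 0, -1, 0, 0, 0, 0, -0.2, 0, -1, 0, 0, 0, 0, -0.2, 0, -0.96, 0, 0, 0, 0, -0.2, 0, 0, 0, 0, 0, 0, -0.2, 0, 0, 0, 0, 0, 0, -0.2],
)

```text
time: 3.78
ee_pos: [0.5162, -0.0234, 0.2026]
tcp_rot: [180.0, -0.0, 95.5]
wrist_force: [0.6, 0.2, 0.4]
opening: 0.0513
grasp_force: 0.0
```

```bash
python3 - <<'E'
from h import *
np.set_printoptions(precision=4,suppress=True)
o=bot.get_obs();print(o["q"],o["tcp_rot"],o["opening"],o["wrist_force"])
T=bot.camera("top");f=lambda p:(p[0]/5+145-.4,p[1]/5+175-.4)
P=np.array([at(T,f(p),.025) for p in[(68,48),(368,45),(357,467),(55,465)]]);a=P[0]-P[3]+P[1]-P[2]
print("tray",P,P.mean(0),np.degrees(np.arctan2(a[1],a[0])))
E
```

```text
[-2.6084  0.4005  5.325  94.925   0.0126 81.8726] [179.9987  -0.0125  95.519 ] 0.051324528980436504 [0.6172 0.2333 0.3675]
tray [[0.5848 0.3285 0.025 ]
 [0.5865 0.2069 0.025 ]
 [0.4183 0.2048 0.025 ]
 [0.4175 0.3247 0.025 ]] [0.5018 0.2662 0.025 ] 1.00067187539192
```

send_rows(
  moves=[0, 0, -1, 0, 0, 0, -0.2, 0, 0, -1, 0, 0, 0, -0.2, 0, 0, -1, 0, 0, 0, -0.2, 0, 0, -0.6, 0, 0, 0, -0.2, 0, 0, -0.4, 0, 0, 0, -0.2, 0, 0, 0, 0, 0, 0, -0.2, 0, 0, 0, 0, 0, 0, -0.2],
)

```text
time: 4.7
ee_pos: [0.5166, -0.0238, 0.1034]
tcp_rot: [179.9, 0.0, 95.5]
wrist_force: [0.1, -0.4, -0.4]
opening: 0.0511
grasp_force: 0.0
```

```bash
python3 - <<'E'
from h import *
S=bot.camera("scene");im=S["color"][:,:,::-1]
cv2.imwrite("pics/close.png",cv2.resize(im[210:330,250:400],None,fx=5,fy=5,interpolation=cv2.INTER_CUBIC))
print(bot.get_obs()["wrist_force"])
E
```

```text
[ 0.13242778 -0.30357564 -0.44534287]
```

View pics/close.png

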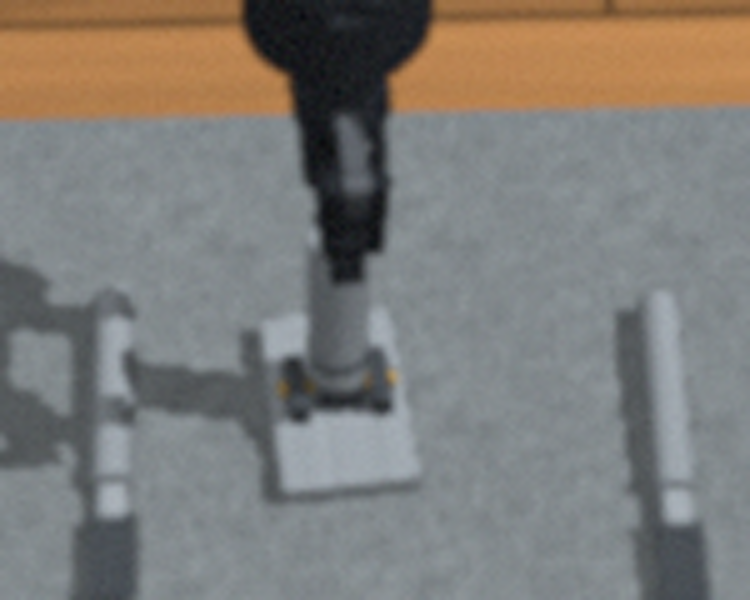

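The crop shows the fingers straddling the left press's handle fore and aft, with nothing in contact. I'll push away in small steps.

send_rows(
  moves=[0.3, 0.03, 0, 0, 0, 0, -0.2, 0.08, 0.008, 0, 0, 0, 0, -0.2, 0, 0, 0, 0, 0, 0, -0.2, 0, 0, 0, 0, 0, 0, -0.2],
)

```text
time: 5.25
ee_pos: [0.5256, -0.0229, 0.1025]
tcp_rot: [-180.0, -0.0, 95.5]
wrist_force: [-0.8, 0.0, -0.1]
opening: 0.051
grasp_force: 0.0
```

send_rows(
  moves=[0.08, 0.008, 0, 0, 0, 0, -0.2, 0, 0, 0, 0, 0, 0, -0.2, 0, 0, 0, 0, 0, 0, -0.2],
)

```text
time: 5.62
ee_pos: [0.5276, -0.0227, 0.1026]
tcp_rot: [-180.0, 0.0, 95.5]
wrist_force: [-0.4, -0.7, -0.3]
opening: 0.0511
grasp_force: 0.0
```

send_rows(
  moves=[0.08, 0.008, 0, 0, 0, 0, -0.2, 0, 0, 0, 0, 0, 0, -0.2, 0, 0, 0, 0, 0, 0, -0.2],
)

```text
time: 6.0
ee_pos: [0.5297, -0.0225, 0.1026]
tcp_rot: [-180.0, 0.0, 95.5]
wrist_force: [-0.2, -0.2, 0.3]
opening: 0.0513
grasp_force: 0.0
```

send_rows(
  moves=[0.08, 0.008, 0, 0, 0, 0, -0.2, 0, 0, 0, 0, 0, 0, -0.2, 0, 0, 0, 0, 0, 0, -0.2],
)

```text
time: 6.38
ee_pos: [0.5317, -0.0222, 0.1026]
tcp_rot: [-180.0, -0.0, 95.5]
wrist_force: [0.0, 0.1, -0.2]
opening: 0.0509
grasp_force: 0.0
```

send_rows(
  moves=[0.06, 0.006, 0, 0, 0, 0, -0.2, 0, 0, 0, 0, 0, 0, -0.2, 0, 0, 0, 0, 0, 0, -0.2],
)

```text
time: 6.75
ee_pos: [0.5332, -0.0221, 0.1025]
tcp_rot: [-180.0, -0.0, 95.5]
wrist_force: [-0.3, 0.4, 0.2]
opening: 0.0509
grasp_force: 0.0
```

send_rows(
  moves=[0.06, 0.006, 0, 0, 0, 0, -0.2, 0, 0, 0, 0, 0, 0, -0.2, 0, 0, 0, 0, 0, 0, -0.2],
)

```text
time: 7.12
ee_pos: [0.5347, -0.022, 0.1026]
tcp_rot: [-180.0, 0.0, 95.5]
wrist_force: [-0.3, -0.4, 0.3]
opening: 0.051
grasp_force: 0.0
```

```bash
python3 - <<'E'
from h import *
np.set_printoptions(precision=4,suppress=True)
F=[]
for i in range(3):
    T=bot.camera("top");F.append(bot.get_obs()["wrist_force"])
print(np.array(F),np.mean(F,0))
S=bot.camera("scene")
cv2.imwrite("pics/push.png",np.hstack([cv2.resize(im[a:a+90,b:b+60,::-1],None,fx=6,fy=6,interpolation=cv2.INTER_CUBIC) for im,a,b in((T["color"],175,305),(S["color"],230,285))]))
E
```

```text
[[-0.062  -0.1664 -0.0843]
 [ 0.3645 -0.894  -0.0517]
 [ 0.194  -0.5936  0.7509]] [ 0.1655 -0.5513  0.205 ]
```

View pics/push.png

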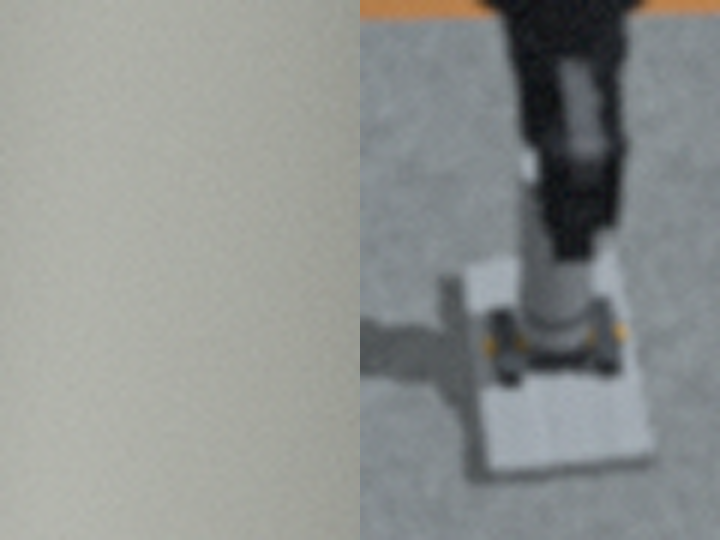

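The scene half shows the fingers around the handle at (555,250), with the disc hidden. The top view is blocked by the arm. There's almost no force 6 mm past the expected contact, so I'll go a little further, then lift and look for a lean.

send_rows(
  moves=[0.08, 0.008, 0, 0, 0, 0, -0.2, 0, 0, 0, 0, 0, 0, -0.2, 0, 0, 0, 0, 0, 0, -0.2],
)

```text
time: 7.7
ee_pos: [0.5367, -0.0217, 0.1026]
tcp_rot: [-180.0, -0.0, 95.5]
wrist_force: [-0.3, 0.1, -0.0]
opening: 0.0513
grasp_force: 0.0
```

send_rows(
  moves=[-0.2, 0, 0, 0, 0, 0, -0.2, 0, 0, 1, 0, 0, 0, -0.2, 0, 0, 1, 0, 0, 0, -0.2, 0, 0, 1, 0, 0, 0, -0.2, 0, 0, 0, 0, 0, 0, -0.2, 0, 0, 0, 0, 0, 0, -0.2],
)

```text
time: 8.45
ee_pos: [0.5314, -0.0218, 0.1768]
tcp_rot: [-180.0, -0.0, 95.5]
wrist_force: [0.1, 0.9, -0.9]
opening: 0.0513
grasp_force: 0.0
```

```bash
python3 - <<'E'
from h import *
np.set_printoptions(precision=4,suppress=True)
S=bot.camera("scene");im=S["color"].copy()
print(bot.get_obs()["wrist_force"])
u=np.array([np.cos(.101),np.sin(.101),0]);b=np.array([.5164,-.0237,0]);th=np.linspace(0,2*np.pi,40)
k=6;o=(285,235);cr=cv2.resize(im[235:325,285:350,::-1],None,fx=k,fy=k,interpolation=cv2.INTER_CUBIC);cr2=cr.copy()
for x,col in((0,(0,255,0)),(.009,(0,0,255))):
    c=b+u*x+[0,0,.13];P=proj(S,[c+.014*np.array([np.cos(t),np.sin(t),0]) for t in th])
    cv2.polylines(cr2,[np.int32((P-o+.5)*k)],True,col,1)
for z in(.0,.014):pass
H=[b+u*a+np.array([-u[1],u[0],0])*c+[0,0,.014] for a,c in((.05,.032),(.05,-.032),(-.05,-.032),(-.05,.032))]
cv2.polylines(cr2,[np.int32((proj(S,H)-o+.5)*k)],True,(255,255,0),1)
cv2.imwrite("pics/lean.png",np.hstack([cr,cr2]))
E
```

```text
[-0.4814  0.7609  0.0745]
```

View pics/lean.png

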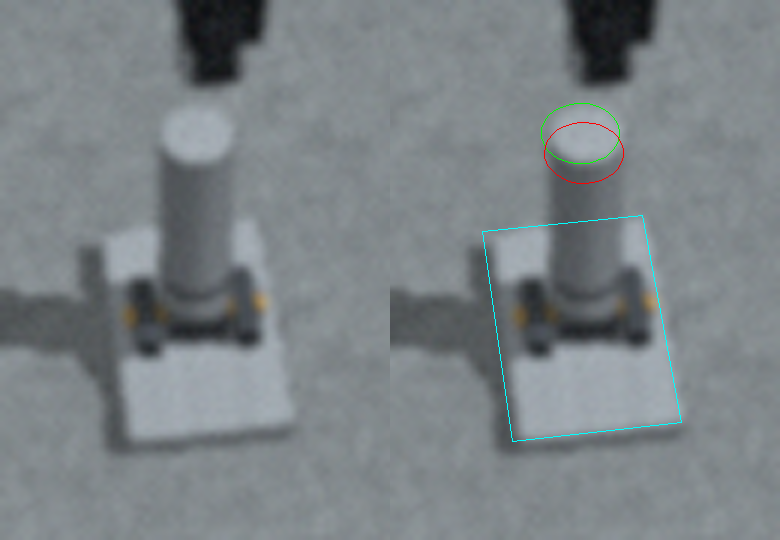

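```bash
python3 - <<'E'
from h import *
np.set_printoptions(precision=4,suppress=True)
S=bot.camera("scene");o=bot.get_obs();p=o["ee_pos"];print(p,o["wrist_force"])
a=np.radians(5.5);y=np.array([np.cos(a),np.sin(a),0])
for d in(-.04,-.0255,0,.0255,.04):
    for z in(0,.005,.01): print(d,z,proj(S,[p+y*d+[0,0,z]])[0])
im=S["color"][190:270,280:370,::-1].astype(float)
im=np.clip(im*2.5,0,255).astype(np.uint8)
cv2.imwrite("pics/fing.png",cv2.resize(im,None,fx=7,fy=7,interpolation=cv2.INTER_CUBIC))
E
```

```text
[ 0.5312 -0.0217  0.1765] [-0.5711  0.3059 -1.1212]
-0.04 0 [315.0998 233.521 ]
-0.04 0.005 [315.1063 231.9248]
-0.04 0.01 [315.1128 230.3177]
-0.0255 0 [315.9741 238.6343]
-0.0255 0.005 [315.9835 237.0418]
-0.0255 0.01 [315.993  235.4382]
0 0 [317.5492 247.8444]
0 0.005 [317.5642 246.2596]
0 0.01 [317.5794 244.6636]
0.0255 0 [319.1738 257.3412]
0.0255 0.005 [319.1949 255.7659]
0.0255 0.01 [319.2161 254.1791]
0.04 0 [320.1205 262.8734]
0.04 0.005 [320.1451 261.3042]
0.04 0.01 [320.17   259.7235]
```

View pics/fing.png

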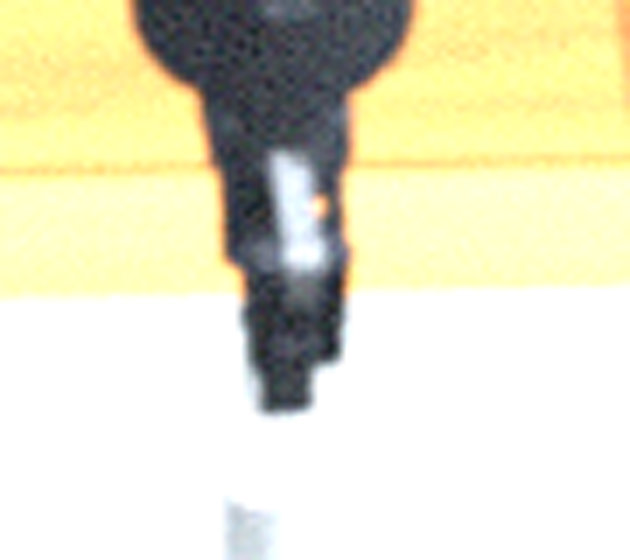

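```bash
python3 - <<'E'
from h import *
np.set_printoptions(precision=1,suppress=True)
S=bot.camera("scene")
a=np.radians(65.4);y=np.array([np.cos(a),np.sin(a),0]);p=np.array([.229,.5,.202])
for d in(-.057,-.043,0,.043,.057):
    print(d,[proj(S,[p+y*d+[0,0,z]])[0] for z in(0,.013,.026)])
im=cv2.imread("pics/scene0.png")[70:150,490:590].astype(float)*2
cv2.imwrite("pics/f0.png",cv2.resize(np.clip(im,0,255).astype(np.uint8),None,fx=6,fy=6))
E
```

```text
-0.057 [array([500. , 138.7]), array([501.3, 134.6]), array([502.6, 130.4])]
-0.043 [array([505.5, 140.2]), array([506.8, 136. ]), array([508.2, 131.9])]
0 [array([522.3, 144.7]), array([523.7, 140.6]), array([525.2, 136.4])]
0.043 [array([539.2, 149.4]), array([540.8, 145.3]), array([542.4, 141.1])]
0.057 [array([544.7, 150.9]), array([546.3, 146.8]), array([548. , 142.6])]
```

View pics/f0.png

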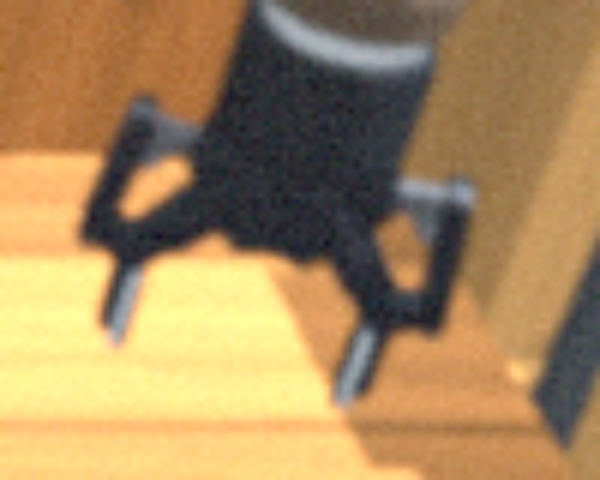

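The pictures show the fingertips about 26 mm higher than the reported TCP suggests. In the scene crop the tip is at px (321,249), which puts it at about z+0.027. The fingers therefore passed over the handle without touching it. I'll re-centre, go lower and push again.

send_rows(
  moves=[-0.56, -0.03, -1, 0, 0, 0, -0.2, 0, 0, -1, 0, 0, 0, -0.2, 0, 0, -0.8, 0, 0, 0, -0.2, 0, 0, -0.4, 0, 0, 0, -0.2, 0, 0, -0.4, 0, 0, 0, -0.2, 0, 0, -0.3, 0, 0, 0, -0.2, 0, 0, 0, 0, 0, 0, -0.2],
)

```text
time: 9.48
ee_pos: [0.5175, -0.0225, 0.0798]
tcp_rot: [-180.0, -0.0, 95.5]
wrist_force: [-1.2, -0.0, -0.2]
opening: 0.051
grasp_force: 0.0
```

send_rows(
  moves=[0.3, 0.03, 0, 0, 0, 0, -0.2, 0.08, 0.008, 0, 0, 0, 0, -0.2, 0, 0, 0, 0, 0, 0, -0.2, 0, 0, 0, 0, 0, 0, -0.2],
)

```text
time: 9.98
ee_pos: [0.5272, -0.0215, 0.0801]
tcp_rot: [-180.0, -0.0, 95.5]
wrist_force: [0.3, -0.5, 0.3]
opening: 0.0508
grasp_force: 0.0
```

send_rows(
  moves=[0.06, 0.006, 0, 0, 0, 0, -0.2, 0, 0, 0, 0, 0, 0, -0.2, 0, 0, 0, 0, 0, 0, -0.2],
)

```text
time: 10.35
ee_pos: [0.5287, -0.0214, 0.0801]
tcp_rot: [-180.0, -0.0, 95.5]
wrist_force: [0.3, 0.1, -0.1]
opening: 0.0508
grasp_force: 0.0
```

send_rows(
  moves=[0.06, 0.006, 0, 0, 0, 0, -0.2, 0, 0, 0, 0, 0, 0, -0.2, 0, 0, 0, 0, 0, 0, -0.2],
)

```text
time: 10.72
ee_pos: [0.5302, -0.0212, 0.0801]
tcp_rot: [180.0, -0.0, 95.5]
wrist_force: [-0.4, 0.3, 0.3]
opening: 0.0512
grasp_force: 0.0
```

send_rows(
  moves=[0.06, 0.006, 0, 0, 0, 0, -0.2, 0, 0, 0, 0, 0, 0, -0.2, 0, 0, 0, 0, 0, 0, -0.2],
)

```text
time: 11.1
ee_pos: [0.5317, -0.0211, 0.0801]
tcp_rot: [180.0, 0.0, 95.5]
wrist_force: [-0.7, 0.7, 0.7]
opening: 0.0514
grasp_force: 0.0
```

send_rows(
  moves=[0.06, 0.006, 0, 0, 0, 0, -0.2, 0, 0, 0, 0, 0, 0, -0.2, 0, 0, 0, 0, 0, 0, -0.2],
)

```text
time: 11.48
ee_pos: [0.5332, -0.021, 0.08]
tcp_rot: [-180.0, 0.0, 95.5]
wrist_force: [0.6, 0.0, 0.0]
opening: 0.0513
grasp_force: 0.0
```

send_rows(
  moves=[0.06, 0.006, 0, 0, 0, 0, -0.2, 0, 0, 0, 0, 0, 0, -0.2, 0, 0, 0, 0, 0, 0, -0.2],
)

```text
time: 11.85
ee_pos: [0.5347, -0.0208, 0.0801]
tcp_rot: [180.0, -0.0, 95.5]
wrist_force: [0.5, -0.4, -0.2]
opening: 0.0513
grasp_force: 0.0
```

```bash
cat >> h.py <<'E'
def force(n=6):
    F=[]
    for i in range(n): bot.camera("scene");F.append(bot.get_obs()["wrist_force"])
    F=np.array(F);return F.mean(0).round(2),(F.std(0)/n**.5).round(2)
E
python3 - <<'E'
from h import *
print(force())
E
```

```text
(array([ 0.03,  0.13, -0.22]), array([0.12, 0.23, 0.16]))
```

send_rows(
  moves=[-0.2, 0, 0, 0, 0, 0, -0.2, 0, 0, 1, 0, 0, 0, -0.2, 0, 0, 1, 0, 0, 0, -0.2, 0, 0, 1, 0, 0, 0, -0.2, 0, 0, 0.8, 0, 0, 0, -0.2, 0, 0, 0, 0, 0, 0, -0.2, 0, 0, 0, 0, 0, 0, -0.2],
)

```text
time: 13.02
ee_pos: [0.5293, -0.0208, 0.1741]
tcp_rot: [-179.9, -0.0, 95.5]
wrist_force: [-0.6, -0.9, 0.7]
opening: 0.0509
grasp_force: 0.0
```

```bash
cat >> h.py <<'E'
def lean(u,v,name="scene",ref=None,w=8,h0=-7,h1=14):
    """shift in px of disc patch centred (u,v) from scene0"""
    A=cv2.imread(f"pics/{name}0.png" if ref is None else ref,0);B=cv2.cvtColor(bot.camera(name)["color"],cv2.COLOR_RGB2GRAY)
    k=8;up=lambda I:cv2.resize(I,None,fx=k,fy=k,interpolation=cv2.INTER_CUBIC)
    t=up(A[v+h0:v+h1,u-w:u+w]);s=up(B[v+h0-8:v+h1+8,u-w-6:u+w+6])
    m=cv2.matchTemplate(s,t,cv2.TM_CCOEFF_NORMED);_,q,_,l=cv2.minMaxLoc(m);return (l[0]/k-6,l[1]/k-8,round(q,3))
E
python3 - <<'E'
from h import *
print("left disc",lean(317,258),"head",lean(318,300,h0=-6,h1=10,w=18),"right disc",lean(213,258),"head",lean(221,298,h0=-6,h1=10,w=18))
for d in bot.landmark_of("scene","press_1_top"):print(d)
S=bot.camera("scene");print(proj(S,[[.5164,-.0237,.13],[.5254,-.0228,.13]]))
E
```

```text
left disc (0.5, 2.875, 0.984) head (0.0, 0.0, 0.997) right disc (-1.125, -8.0, 0.711) head (-0.25, 0.375, 0.488)
{'pixel': [213.8, 259.2], 'p': 0.64}
[[316.25519339 256.71215557]
 [316.81164641 259.95811738]]
```

The left handle leaned about 8 mm and stays there (disc shifted 2.9 px, head unmoved), so the left press is the loose one. Next I'll push it back past upright.

send_rows(
  moves=[-0.28, -0.06, -1, 0, 0, 0, -0.2, 0, 0, -1, 0, 0, 0, -0.2, 0, 0, -0.8, 0, 0, 0, -0.2, 0, 0, -0.4, 0, 0, 0, -0.2, 0, 0, -0.5, 0, 0, 0, -0.2, 0, 0, 0, 0, 0, 0, -0.2],
)

```text
time: 14.08
ee_pos: [0.5223, -0.0223, 0.082]
tcp_rot: [-179.9, -0.0, 95.5]
wrist_force: [-1.0, -0.1, 1.2]
opening: 0.0509
grasp_force: 0.0
```

send_rows(
  moves=[-0.3, -0.03, 0, 0, 0, 0, -0.2, -0.3, -0.03, 0, 0, 0, 0, -0.2, -0.15, -0.015, 0, 0, 0, 0, -0.2, 0, 0, 0, 0, 0, 0, -0.2, 0, 0, 0, 0, 0, 0, -0.2],
)

```text
time: 14.7
ee_pos: [0.504, -0.0242, 0.0827]
tcp_rot: [180.0, 0.0, 95.5]
wrist_force: [-0.8, -0.1, -0.6]
opening: 0.0514
grasp_force: 0.0
```

send_rows(
  moves=[-0.15, -0.015, 0, 0, 0, 0, -0.2, 0, 0, 0, 0, 0, 0, -0.2, 0, 0, 0, 0, 0, 0, -0.2, 0, 0, 0, 0, 0, 0, -0.2],
)

```text
time: 15.2
ee_pos: [0.5002, -0.0245, 0.0825]
tcp_rot: [-180.0, -0.0, 95.5]
wrist_force: [0.2, 0.5, -0.0]
opening: 0.0516
grasp_force: 0.0
```

send_rows(
  moves=[0.2, 0.02, 0, 0, 0, 0, -0.2, 0, 0, 1, 0, 0, 0, -0.2, 0, 0, 1, 0, 0, 0, -0.2, 0, 0, 1, 0, 0, 0, -0.2, 0, 0, 0.8, 0, 0, 0, -0.2, 0, 0, 0, 0, 0, 0, -0.2, 0, 0, 0, 0, 0, 0, -0.2],
)

```text
time: 16.08
ee_pos: [0.5051, -0.024, 0.1766]
tcp_rot: [-179.9, -0.0, 95.5]
wrist_force: [-0.6, 0.9, 0.0]
opening: 0.051
grasp_force: 0.0
```

```bash
python3 - <<'E'
from h import *
print("left disc",lean(317,258),"head",lean(318,300,h0=-6,h1=10,w=18))
E
```

```text
left disc (-0.375, -2.375, 0.992) head (0.0, 0.0, 0.997)
```

Both left pushes are confirmed (now about -6.5 mm). On to the right press.

send_rows(
  moves=[0.08, -1, 0, 0, 0, 0, -0.2, 0, -1, 0, 0, 0, 0, -0.2, 0, -1, 0, 0, 0, 0, -0.2, 0, -1, 0, 0, 0, 0, -0.2, 0, -1, 0, 0, 0, 0, -0.2, 0, -1, 0, 0, 0, 0, -0.2, 0, -1, 0, 0, 0, 0, -0.2, 0, -1, 0, 0, 0, 0, -0.2],
)

```text
time: 17.18
ee_pos: [0.5068, -0.2248, 0.1766]
tcp_rot: [-179.9, -0.0, 95.5]
wrist_force: [0.5, 1.3, -0.1]
opening: 0.0509
grasp_force: 0.0
```

send_rows(
  moves=[0, -0.94, 0, 0, 0, 0, -0.2, 0, 0, 0, 0, 0, 0, -0.2, 0, 0, -1, 0, 0, 0, -0.2, 0, 0, -1, 0, 0, 0, -0.2, 0, 0, -0.8, 0, 0, 0, -0.2, 0, 0, -0.5, 0, 0, 0, -0.2, 0, 0, -0.5, 0, 0, 0, -0.2, 0, 0, 0, 0, 0, 0, -0.2],
)

```text
time: 18.18
ee_pos: [0.5068, -0.2472, 0.0818]
tcp_rot: [-179.9, -0.0, 95.5]
wrist_force: [-0.1, 0.2, -0.4]
opening: 0.0514
grasp_force: 0.0
```

```bash
python3 - <<'E'
from h import *
print(bot.get_obs()["ee_pos"],force(4))
E
```

```text
[ 0.50683856 -0.24718145  0.08183904] (array([ 0.37, -0.16,  0.07]), array([0.12, 0.02, 0.19]))
```

Pushing away: 10 mm first, then 1.5 mm steps.

send_rows(
  moves=[0.3, 0.03, 0, 0, 0, 0, -0.2, 0.14, 0.014, 0, 0, 0, 0, -0.2, 0, 0, 0, 0, 0, 0, -0.2, 0, 0, 0, 0, 0, 0, -0.2],
)

```text
time: 18.88
ee_pos: [0.5182, -0.2464, 0.0825]
tcp_rot: [-180.0, -0.0, 95.5]
wrist_force: [0.1, 0.1, 0.5]
opening: 0.0508
grasp_force: 0.0
```

send_rows(
  moves=[0.06, 0.006, 0, 0, 0, 0, -0.2, 0, 0, 0, 0, 0, 0, -0.2, 0, 0, 0, 0, 0, 0, -0.2],
)

```text
time: 19.25
ee_pos: [0.5196, -0.2463, 0.0826]
tcp_rot: [180.0, 0.0, 95.5]
wrist_force: [-0.5, 0.8, 0.2]
opening: 0.051
grasp_force: 0.0
```

send_rows(
  moves=[0.06, 0.006, 0, 0, 0, 0, -0.2, 0, 0, 0, 0, 0, 0, -0.2, 0, 0, 0, 0, 0, 0, -0.2],
)

```text
time: 19.62
ee_pos: [0.5211, -0.2462, 0.0826]
tcp_rot: [-180.0, 0.0, 95.5]
wrist_force: [0.0, -0.3, 0.6]
opening: 0.0517
grasp_force: 0.6
```

```bash
python3 - <<'E'
from h import *
print(bot.get_obs()["ee_pos"],force(5))
E
```

```text
[ 0.52111707 -0.24617255  0.08264647] (array([-1.45, -0.22,  0.47]), array([0.11, 0.15, 0.17]))
```

send_rows(
  moves=[0.06, 0.006, 0, 0, 0, 0, -0.2, 0, 0, 0, 0, 0, 0, -0.2, 0, 0, 0, 0, 0, 0, -0.2, 0, 0, 0, 0, 0, 0, -0.2],
)

```text
time: 20.38
ee_pos: [0.5226, -0.246, 0.0826]
tcp_rot: [-180.0, 0.0, 95.5]
wrist_force: [-2.8, -1.0, 1.6]
opening: 0.0515
grasp_force: 1.1
```

```bash
python3 - <<'E'
from h import *
print(bot.get_obs()["ee_pos"],force(5),"head",lean(221,298,h0=-6,h1=10,w=18))
E
```

```text
[ 0.52263806 -0.24601217  0.08261849] (array([-2.38,  0.15,  2.23]), array([0.07, 0.3 , 0.14])) head (0.0, 0.0, 0.996)
```

It's springy, about 2.5 N with the head unmoved, so this one is sound. Now back towards the robot.

send_rows(
  moves=[-0.3, -0.03, 0, 0, 0, 0, -0.2, -0.4, -0.04, 0, 0, 0, 0, -0.2, -0.3, -0.03, 0, 0, 0, 0, -0.2, -0.1, -0.01, 0, 0, 0, 0, -0.2, 0, 0, 0, 0, 0, 0, -0.2, 0, 0, 0, 0, 0, 0, -0.2],
)

```text
time: 21.42
ee_pos: [0.4954, -0.2487, 0.0827]
tcp_rot: [180.0, 0.0, 95.5]
wrist_force: [0.5, 0.7, 0.8]
opening: 0.0512
grasp_force: 0.3
```

send_rows(
  moves=[-0.06, -0.006, 0, 0, 0, 0, -0.2, 0, 0, 0, 0, 0, 0, -0.2, 0, 0, 0, 0, 0, 0, -0.2],
)

```text
time: 21.8
ee_pos: [0.4939, -0.2489, 0.0827]
tcp_rot: [180.0, 0.0, 95.5]
wrist_force: [1.8, 0.4, 1.9]
opening: 0.0511
grasp_force: 0.9
```

```bash
python3 - <<'E'
from h import *
print(bot.get_obs()["ee_pos"],force(5))
E
```

```text
[ 0.4939189  -0.24894108  0.08272627] (array([1.57, 0.39, 1.51]), array([0.15, 0.2 , 0.18]))
```

send_rows(
  moves=[-0.06, -0.006, 0, 0, 0, 0, -0.2, 0, 0, 0, 0, 0, 0, -0.2, 0, 0, 0, 0, 0, 0, -0.2, 0, 0, 0, 0, 0, 0, -0.2],
)

```text
time: 22.55
ee_pos: [0.4923, -0.2491, 0.0827]
tcp_rot: [180.0, 0.0, 95.5]
wrist_force: [2.5, 0.4, 2.7]
opening: 0.0512
grasp_force: 1.5
```

```bash
python3 - <<'E'
from h import *
print(bot.get_obs()["ee_pos"],force(5),"head",lean(221,298,h0=-6,h1=10,w=18))
E
```

```text
[ 0.49231559 -0.2490726   0.08268889] (array([2.82, 0.19, 2.76]), array([0.27, 0.3 , 0.28])) head (0.0, 0.0, 0.995)
```

All four feel-steps are done: the left is loose, the right is sound. Going back to grasp the left handle.

send_rows(
  moves=[0.3, 0.03, 0, 0, 0, 0, -0.2, 0.3, 0.03, 0, 0, 0, 0, -0.2, 0, 0, 0, 0, 0, 0, -0.2, 0, 0, 1, 0, 0, 0, -0.2, 0, 0, 1, 0, 0, 0, -0.2, 0, 0, 1, 0, 0, 0, -0.2, 0, 0, 0.9, 0, 0, 0, -0.2, 0, 0.5, 0, 0, 0, 0, -0.4],
)

```text
time: 23.85
ee_pos: [0.5077, -0.2354, 0.1813]
tcp_rot: [179.9, 0.1, 95.5]
wrist_force: [-0.4, 0.4, -0.2]
opening: 0.06
grasp_force: 0.0
```

send_rows(
  moves=[0.2, 1, 0, 0, 0, 0, -0.6, 0, 1, 0, 0, 0, 0, -0.6, 0, 1, 0, 0, 0, 0, -0.6, 0, 1, 0, 0, 0, 0, -0.6, 0, 1, 0, 0, 0, 0, -0.6, 0, 1, 0, 0, 0, 0, -0.6, 0, 1, 0, 0, 0, 0, -0.6, 0, 1, 0, 0, 0, 0, -0.6],
)

```text
time: 24.85
ee_pos: [0.5114, -0.0336, 0.1786]
tcp_rot: [-179.9, -0.0, 95.5]
wrist_force: [0.6, 0.3, 0.1]
opening: 0.0685
grasp_force: 0.0
```

send_rows(
  moves=[0, 0.45, 0, 0, 0, 0, -0.6, 0, 0, 0, 0, 0, 0, -0.6, 0, 0, 0, 0, 0, 0, -0.6],
)

```text
time: 25.22
ee_pos: [0.5121, -0.0243, 0.1798]
tcp_rot: [-180.0, 0.0, 95.5]
wrist_force: [0.6, 0.6, -0.0]
opening: 0.0681
grasp_force: 0.0
```

```bash
python3 - <<'E'
from h import *
print(bot.get_obs()["ee_pos"],force(3),"L",lean(317,258),lean(318,300,h0=-6,h1=10,w=18),"R",lean(221,298,h0=-6,h1=10,w=18))
E
```

```text
[ 0.51207164 -0.024264    0.17976289] (array([-0.12,  0.17,  0.3 ]), array([0.13, 0.47, 0.18])) L (-0.375, -2.375, 0.991) (0.0, 0.0, 0.997) R (-0.125, 0.75, 0.608)
```

send_rows(
  moves=[0.17, 0.05, -1, 0, 0, 0, -0.6, 0, 0, -1, 0, 0, 0, -0.6, 0, 0, -1, 0, 0, 0, -0.6, 0, 0, -0.8, 0, 0, 0, -0.6, 0, 0, -0.6, 0, 0, 0, -0.6, 0, 0, -0.5, 0, 0, 0, -0.6, 0, 0, -0.3, 0, 0, 0, -0.6, 0, 0, 0, 0, 0, 0, -0.6],
)

```text
time: 26.52
ee_pos: [0.5163, -0.0226, 0.0498]
tcp_rot: [-180.0, -0.0, 95.5]
wrist_force: [-0.6, 0.1, 0.1]
opening: 0.0683
grasp_force: 0.0
```

send_rows(
  moves=[0, 0, 0, 0, 0, 0, 0, 0, 0, 0, 0, 0, 0, 0.3, 0, 0, 0, 0, 0, 0, 1, 0, 0, 0, 0, 0, 0, 1, 0, 0, 0, 0, 0, 0, 1, 0, 0, 0, 0, 0, 0, 1],
  squeeze=50,
)

```text
time: 27.28
ee_pos: [0.5168, -0.0226, 0.0507]
tcp_rot: [179.9, 0.0, 95.5]
wrist_force: [-1.3, 0.4, 5.7]
opening: 0.027
grasp_force: 49.0
```

send_rows(
  moves=[0, 0, 0.3, 0, 0, 0, 1, 0, 0, 0.4, 0, 0, 0, 1, 0, 0, 0.8, 0, 0, 0, 1, 0, 0, 1, 0, 0, 0, 1, 0, 0, 0.5, 0, 0, 0, 1, 0, 0, 0, 0, 0, 0, 1, 0, 0, 0, 0, 0, 0, 1],
)

```text
time: 28.15
ee_pos: [0.516, -0.0225, 0.124]
tcp_rot: [-179.9, -0.0, 95.5]
wrist_force: [0.1, -0.6, -7.5]
opening: 0.027
grasp_force: 50.3
```

```bash
python3 - <<'E'
from h import *
print(bot.get_obs()["ee_pos"],force(3))
S=bot.camera("scene");cv2.imwrite("pics/lift.png",cv2.resize(S["color"][170:350,200:480,::-1],None,fx=2.8,fy=2.8,interpolation=cv2.INTER_CUBIC))
E
```

```text
[ 0.51596881 -0.02251852  0.12399055] (array([ 0.02, -0.78, -7.19]), array([0.08, 0.35, 0.2 ]))
```

View pics/lift.png

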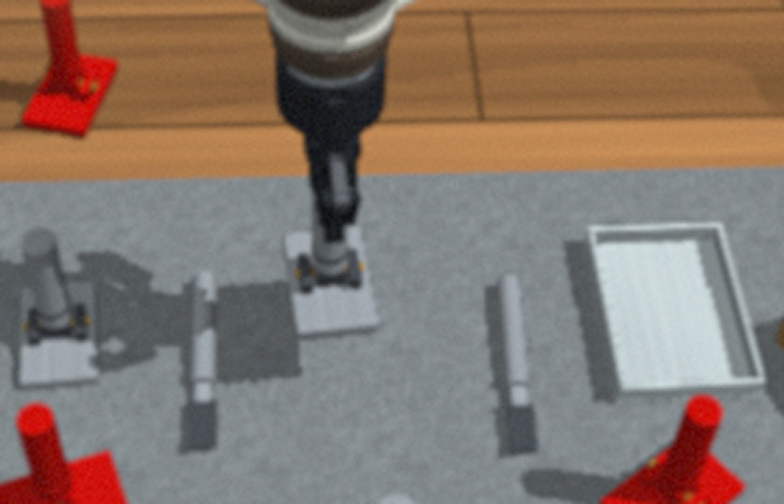

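The crop shows the press hanging level from the gripper at (330,280), the right press standing at (55,330), and the tray empty at (675,305). Carrying it over.

send_rows(
  moves=[0, 0, 0.6, 0, 0, 0, 1, 0, 0.3, 0.4, 0, 0, 0, 1, -0.1, 0.6, 0, 0, 0, -0.1, 1, -0.1, 0.8, 0, 0, 0, -0.1, 1, -0.1, 0.8, 0, 0, 0, -0.1, 1, -0.1, 0.8, 0, 0, 0, -0.1, 1, -0.1, 0.8, 0, 0, 0, -0.12, 1, -0.06, 0.8, 0, 0, 0, 0, 1],
)

```text
time: 29.35
ee_pos: [0.5025, 0.1011, 0.1511]
tcp_rot: [179.9, -0.0, 91.1]
wrist_force: [0.8, 0.6, -7.5]
opening: 0.0272
grasp_force: 50.4
```

send_rows(
  moves=[0, 0.8, 0, 0, 0, 0, 1, 0, 0.8, 0, 0, 0, 0, 1, 0, 0.8, 0, 0, 0, 0, 1, 0, 0.8, 0, 0, 0, 0, 1, 0, 0.8, 0, 0, 0, 0, 1, 0, 0.8, 0, 0, 0, 0, 1, 0, 0.8, 0, 0, 0, 0, 1, 0, 0.6, 0, 0, 0, 0, 1],
)

```text
time: 30.35
ee_pos: [0.5023, 0.2563, 0.1499]
tcp_rot: [-180.0, 0.0, 91.1]
wrist_force: [0.8, -0.3, -6.9]
opening: 0.0268
grasp_force: 50.4
```

send_rows(
  moves=[0, 0.48, 0, 0, 0, 0, 1, 0, 0, 0, 0, 0, 0, 1, 0, 0, 0, 0, 0, 0, 1, 0, 0, 0, 0, 0, 0, 1],
)

```text
time: 30.85
ee_pos: [0.5025, 0.2664, 0.1502]
tcp_rot: [180.0, 0.0, 91.0]
wrist_force: [0.5, 0.2, -6.8]
opening: 0.0271
grasp_force: 50.4
```

```bash
python3 - <<'E'
from h import *
np.set_printoptions(precision=4,suppress=True)
o=bot.get_obs();p=o["ee_pos"];print(p,o["tcp_rot"],force(2))
S=bot.camera("scene")
for d in bot.landmark_of("scene","tray")[:1]:print(d,at(S,d["pixel"],0))
z=p[2]-.0507
for d in bot.trace("scene","press_1"):
    e=d["extent"]
    if e[0]>380 and e[1]<300:print(d["p"],e)
for d in bot.landmark_of("scene","press_1"):
    if d["pixel"][0]>390:print("press",d,at(S,d["pixel"],z))
E
```

```text
[0.5025 0.2664 0.1502] [179.9965   0.0073  91.0208] (array([-0.22,  0.12, -6.78]), array([0.1 , 0.03, 0.22]))
{'pixel': [438.4, 283.1], 'p': 0.72} [0.4995 0.2692 0.    ]
0.66 [427.9, 217.1, 465.6, 272.9]
press {'pixel': [444.0, 257.9], 'p': 0.95} [0.5031 0.263  0.0995]
press {'pixel': [437.8, 348.6], 'p': 0.7} [0.7314 0.2074 0.0995]
```

send_rows(
  moves=[0, 0, -0.6, 0, 0, 0, 1, 0, 0, -0.8, 0, 0, 0, 1, 0, 0, -0.7, 0, 0, 0, 1, 0, 0, -0.6, 0, 0, 0, 1, 0, 0, -0.4, 0, 0, 0, 1, 0, 0, -0.3, 0, 0, 0, 1, 0, 0, 0, 0, 0, 0, 1, 0, 0, 0, 0, 0, 0, 1],
)

```text
time: 32.15
ee_pos: [0.5027, 0.2671, 0.0657]
tcp_rot: [180.0, -0.0, 91.1]
wrist_force: [-0.3, 0.4, -7.7]
opening: 0.0271
grasp_force: 50.2
```

send_rows(
  moves=[0, 0, -0.1, 0, 0, 0, 1, 0, 0, -0.1, 0, 0, 0, 1, 0, 0, 0, 0, 0, 0, 1, 0, 0, 0, 0, 0, 0, 1],
)

```text
time: 32.65
ee_pos: [0.5024, 0.267, 0.0601]
tcp_rot: [-180.0, -0.0, 91.1]
wrist_force: [0.3, 0.7, -6.4]
opening: 0.0269
grasp_force: 50.3
```

send_rows(
  moves=[0, 0, -0.06, 0, 0, 0, 1, 0, 0, 0, 0, 0, 0, 1, 0, 0, 0, 0, 0, 0, 1],
)

```text
time: 33.02
ee_pos: [0.5025, 0.267, 0.0586]
tcp_rot: [180.0, -0.0, 91.1]
wrist_force: [0.3, -0.1, -6.8]
opening: 0.0267
grasp_force: 50.3
```

send_rows(
  moves=[0, 0, -0.08, 0, 0, 0, 1, 0, 0, 0, 0, 0, 0, 1, 0, 0, 0, 0, 0, 0, 1],
)

```text
time: 33.4
ee_pos: [0.5024, 0.2669, 0.0565]
tcp_rot: [-180.0, 0.0, 91.1]
wrist_force: [-0.6, 0.5, -7.3]
opening: 0.0268
grasp_force: 50.3
```

send_rows(
  moves=[0, 0, -0.06, 0, 0, 0, 1, 0, 0, 0, 0, 0, 0, 1, 0, 0, 0, 0, 0, 0, 1],
)

```text
time: 33.78
ee_pos: [0.5026, 0.2671, 0.0558]
tcp_rot: [180.0, -0.0, 91.1]
wrist_force: [-1.4, -1.2, 2.4]
opening: 0.0268
grasp_force: 51.2
```

It's seated: the load has come off the wrist. Releasing and rising.

send_rows(
  moves=[0, 0, 0, 0, 0, 0, 0.2, 0, 0, 0, 0, 0, 0, 0, 0, 0, 0, 0, 0, 0, -0.3, 0, 0, 0, 0, 0, 0, -0.6, 0, 0, 0, 0, 0, 0, -0.6, 0, 0, 0, 0, 0, 0, -0.6],
)

```text
time: 34.52
ee_pos: [0.5024, 0.267, 0.0551]
tcp_rot: [180.0, -0.0, 91.1]
wrist_force: [-0.6, -0.6, 0.6]
opening: 0.0683
grasp_force: 0.0
```

send_rows(
  moves=[0, 0, 0.5, 0, 0, 0, -0.6, 0, 0, 0.8, 0, 0, 0, -0.6, 0, 0, 1, 0, 0, 0, -0.6, 0, 0, 1, 0, 0, 0, -0.6, 0, 0, 1, 0, 0, 0, -0.6, 0, 0, 1, 0, 0, 0, -0.6, 0, 0, 0, 0, 0, 0, -0.6, 0, 0, 0, 0, 0, 0, -0.6],
)

```text
time: 35.52
ee_pos: [0.5023, 0.2669, 0.1871]
tcp_rot: [-180.0, 0.0, 91.1]
wrist_force: [0.2, -1.4, -0.6]
opening: 0.0684
grasp_force: 0.0
```

```bash
python3 - <<'E'
from h import *
np.set_printoptions(precision=4,suppress=True)
o=bot.get_obs();print(o["ee_pos"],o["opening"])
S=bot.camera("scene")
for d in bot.landmark_of("scene","press_1"):
    if d["pixel"][1]<320:print("press",d,at(S,d["pixel"],.0))
for d in bot.landmark_of("scene","press_1_top"):print("top",d,at(S,d["pixel"],.125))
for d in bot.boxes_of("scene","press_1"):print(d)
print("R",lean(221,298,h0=-6,h1=10,w=18),lean(213,258))
E
```

```text
[0.5023 0.2669 0.1871] 0.06839668009881454
press {'pixel': [435.4, 282.1], 'p': 0.95} [0.4963 0.2625 0.    ]
press {'pixel': [221.7, 289.9], 'p': 0.9} [ 0.5039 -0.2446  0.    ]
press {'pixel': [227.7, 205.7], 'p': 0.6} [ 0.2245 -0.2526  0.    ]
top {'pixel': [215.7, 257.1], 'p': 0.78} [ 0.5074 -0.2406  0.125 ]
{'extent': [416.4, 312.7, 465.7, 370.3], 'p': 0.98}
{'extent': [206.8, 252.6, 236.9, 308.0], 'p': 0.89}
{'extent': [189.7, 313.6, 247.5, 371.7], 'p': 0.72}
{'extent': [421.8, 243.1, 456.7, 298.4], 'p': 0.68}
{'extent': [212.9, 167.7, 242.0, 218.6], 'p': 0.55}
R (0.0, 0.0, 0.996) (-0.125, 0.625, 0.79)
```

```bash
python3 -c "
from workcell import bot
print(bot.job_done())"
```

```text
the job is handed in; nothing more can be done
None
```

The job is handed in: the left press was the loose one and now stands in the tray, while the sound right press stands where it began; the hand-in gave no verdict.

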